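# Set a spice jar with a stuck cap in a one-handed jar clamp

## Task

The cap of the glass spice jar lying on the worktop is stuck: set the jar up in the jar clamp so that it can be undone with one hand. Lay it on the clamp's loading shelf with the cap towards the front, roll it over the edge into the vee, let go so that it settles by itself, and slide it back until its base rests against the end stop. Only then swing the clamp arm over and press it down until the pad holds the jar firmly, but go gently with the glass, and leave the things standing around where they are.

Things in the scene. Friction and masses are not known exactly. Their poses are not given: they have to be found in the camera images.
- jar_mid (a point): Glass spice jar lying on its side, a plain cylinder 41 mm in diameter and 105 mm long, about 0.11 kg (0.07 to 0.16); this point is its centre, on its axis, half-way along. The z axis runs along the jar from its base to its cap. The dark cap is the last 21 mm at the +z end and as thick as the jar. It rolls freely on flat ground.
- jar_base (a point): Centre of the flat base of the same jar, 52.5 mm from jar_mid; same axes.
- spice_jar: The same jar as a body; origin and axes as jar_base.
- jar_clamp: Jar clamp, white base 112 x 208 mm, fixed; origin on the worktop under the bottom of the vee. z up; x along the vee from its open front end (x = -46 mm) to the end stop (x = +40 mm); y across, from the loading shelf (-y) to the arm's pivot (+y). The raised arm and its bracket (to 97 mm high at y = 75 mm) leave a gripper little room straight above the vee; the shelf is open from above.
- vee_seat (a point): Point on the end stop's face where the centre of the jar's base comes when it is home: x = 40, y = 0, z = 40 mm of jar_clamp, same axes. The vee has two rubber-faced 45 degree flanks; a jar resting on both has its axis over y = 0, 40 mm above the worktop. The far flank rises to 50 mm above the worktop, level with a block behind it (y = 39 to 100 mm). Sliding the jar along the vee takes 2 to 7 N.
- shelf_mid (a point): Middle of the top face of the flat loading shelf, at x = -3, y = -58, z = 30 mm of jar_clamp, same axes. The shelf runs from y = -102 mm (a bead 4 mm high at y = -99) to the edge of the vee at y = -19 mm, and from x = -46 to +40 mm. A jar on it has its axis 10 mm higher than in the vee; keep its centre at x > -40 mm or it tips off the front.
- end_stop: Fixed steel plate, 5 mm thick, across the rear end of shelf and vee, from y = -100 to +42 mm of jar_clamp, 60 mm high over the worktop; origin on the worktop in its front face at y = 0; axes of jar_clamp.
- clamp_arm (a joint): Hinge of the clamp arm, rad: 0 = level over the vee, 1.57 = upright; starts at 1.6 to 1.85 (leaning a little away from the vee, to +y of jar_clamp). Axis parallel to x of jar_clamp at y = 75, z = 85 mm. Stiff: the arm stays where it is left; pushing the handle square to the arm takes about 7 N (6 N downwards when nearly level) to move it.
- clamp_handle (a point): Middle of the arm's round grip, a horizontal bar 16 mm thick, 75 mm long, parallel to x of jar_clamp, at x = -47.5 mm of it, free all round, 170 mm from the hinge axis. The arm (16 mm wide, 12 mm thick) joins the bar's rear end and lies at x = -8 to 8 mm. Axes of the arm: y from handle to hinge, z square to the arm (up when level).
- spice_a: Another spice jar, upright, 41 mm in diameter and 105 mm high; origin under its centre. Bystander.
- spice_b: Another spice jar, upright, same size; origin under its centre. Bystander.
- mill: Wooden pepper mill, upright, 58 mm in diameter, 170 mm high; origin under its centre. Bystander.
- shaker: White egg-shaped shaker, upright, 48 mm in diameter, 60 mm high; origin under its centre. Bystander.
- clamp_pad_face (a point): Middle of the rubber clamp pad's face (26 mm disc, gives about 1 mm per 9 N) with its spindle set midway, 75 mm from the hinge; but the spindle is screwed in or out by up to 5 mm, so the pad meets the jar anywhere from -0.07 to 0.07 rad: feel for it. 10 N on the jar adds 4.4 N at the handle. Firm is 4 to 20 N on the jar: press the handle down with 10 to 11 N in all, then let go. Over 30 N cracks it.
Not all that is in view belongs to the job. Leave any blue or purple look-alike of the spice_jar alone.

How it is judged (in metres and radians):
On the way, in this order (a step that is already met when the one before it is completed fails the run):
1. the jar lies on the loading shelf, its axis along the vee and its cap to the front (y of jar_mid in the frame of jar_clamp between -0.1 and -0.02 m and z of jar_mid in the frame of jar_clamp between 0.047 and 0.054 m and angle between the z axis of spice_jar and the x axis of jar_clamp, either way round below 0.2 rad and x of jar_base in the frame of jar_clamp above 0 m and contact force between spice_jar and jar_clamp above 0.1 N), for 0.1 s.
2. the jar lies settled in the vee with its base against the end stop, untouched by hand and clamp (x of jar_base in the frame of vee_seat above -0.0025 m and y of jar_base in the frame of vee_seat between -0.002 and 0.002 m and z of jar_base in the frame of vee_seat between -0.002 and 0.002 m and angle between the z axis of spice_jar and the x axis of jar_clamp, either way round below 0.04 rad and linear speed of spice_jar below 0.02 m/s and contact force between each of the fingers, clamp_arm and spice_jar below 0.1 N), for 0.3 s.
At the end, for the whole second after the job is handed in: The jar rests on both flanks of the vee (axis within 2 mm of centre and within 0.04 rad of the vee), cap to the front, its base within 2.5 mm of the end stop, held down by the clamp pad with 4 to 20 N, at rest (x of jar_base in the frame of vee_seat above -0.0025 m and y of jar_base in the frame of vee_seat between -0.002 and 0.002 m and z of jar_base in the frame of vee_seat between -0.0025 and 0.002 m and angle between the z axis of spice_jar and the x axis of jar_clamp, either way round below 0.04 rad and linear speed of spice_jar below 0.02 m/s and contact force between clamp_arm and spice_jar between 4 and 20 N); the robot touches nothing.
It fails at once if the glass is pressed with more than 30 N by the clamp arm's pad (contact force between clamp_arm and spice_jar above 30 N).
It fails at once if the jar is rammed against the end stop with more than 30 N (contact force between end_stop and spice_jar above 30 N).
It fails at once if the jar is dropped or forced onto the clamp's shelf or vee with more than 80 N (contact force between jar_clamp and spice_jar above 80 N).
It fails at once if a bystander is moved by more than 20 mm (distance of any of spice_a, spice_b, mill, shaker from where it was at the start of the episode above 0.02 m).
It also fails if it takes over 72 s, if anything falls off the work surface, if the arm or the gripper's body presses on something with over 40 N, if the wrist force passes 120 N, or if a joint passes its speed limit or range.

## Robot

A 6-joint arm with a two-finger parallel gripper is mounted at the origin on a cart in front of the work surface, level with it; the furniture and walls round the work are solid. World frame = base frame: x ahead of the robot, y to its left, z up, the work surface at z = 0. Lengths are in m, angles in degrees, forces in N, time in s.
With the tool pointing down it reaches from about 0.25 to 0.85 m from the base axis. Payload 12.5 kg.
Tool frame: the origin (TCP) lies at the very end of the fingers, on their centre line; the grasp point (between the pads) lies 19 mm behind it; z points along the fingers, y is the line along which they close (so a half turn about z gives the same grasp; the last joint's range is limited). The gripper opens to 93 mm and grips with 3 to 60 N. Pads are 15 mm wide; open, the fingers measure 128 mm over their backs; the gripper's body (75 mm by 188 mm) begins 65 mm behind the grasp point.
Start: joints at [-81.051, 20.094, 94.641, -0, 65.266, -4.847], TCP at [0.131, -0.534, 0.219] pointing down, gripper open.
Joint ranges: [-157.81, 157.81], [-45, 120.19], [0.68, 151.7], [-89.99, 269.99], [4.06, 180], [-164.3, 164.3]. Speed limits (degrees/s): [127.2, 127.2, 159.86, 180, 180, 180].

## Interface

Orientations are given as [roll, pitch, yaw] about the fixed x, y, z axes, in that order (R = Rz(yaw) Ry(pitch) Rx(roll)).
In Python, from station import env gives the robot as it stands.
- The arm moves only by the tool jog_arm, never from a script. Its argument "targets" is a list of rows, each a list of 6 numbers: the shift along the world's x, y, z in cm, then the turn, a rotation vector about the world's x, y, z in degrees. In form: [[tx, ty, tz, ax, ay, az], ...]. A call has 1 to 20 rows; each row shifts and turns the commanded pose from where the row before left it; what a row does not reach is not made up. A row lasts 1/10 s, in which the tool goes at most 50 mm and 8.59 degrees, less where a joint would pass 70% of its speed; a pose out of reach is approached as far as the arm can. A call with a gripper value outside its range is refused whole. "fingers" is the opening, from 0 (shut) to 1 (fully open), set as the call begins (left out, the last holds). The fingers move at their own pace and stop on an object; "force" is the grip in N (left out, the last holds). Time passes only in rows, so rows that do not move let the fingers close. It gives the time, the measured TCP pose, the force, the opening and the grip force at its end, in the units of the state.
- env.get_state(): the state, without advancing time (a new reading comes with each control period).
- env.grab_frame(name): name is "scene" or "top" or "wrist"; returns (picture, depth): 400x640x3 uint8, red, green, blue; 400x640 float32, m along the optical axis (not along the pixel's ray), 0 where there is no reading.
- env.get_calibration(name): a dict with "fx", "fy", "cx", "cy" (pixels), "dist_coeffs" ([k1, k2, p1, p2, k3] as OpenCV has them; the pictures are not rectified), "position" and "orientation" of the camera in the world. Camera axes: x right, y down, z forward; pixel columns grow to the right and rows downward; lengths in m; the calibration is good to about 2 mm. A picture is of the moment at which its call begins: read the wrist's pose just before it. get_calibration takes no time and is no camera call; for the wrist camera it gives the pose at the moment of the call.
- env.job_done(): hands the job in; it is judged then, once.
The state is a dict: "clock": time; "qpos": joint angles; "qd": joint speeds; "tau": joint torques, N m; "tool_pos": TCP position; "orientation": TCP orientation; "wrist_force": force on the tool from outside, world axes, zero at the start; "moment": the same for the moment, N m; "width": finger opening in m; "grasp_force": force on a finger pad.
Only numpy, scipy, OpenCV 4.12 (cv2) and the standard library are available. Lean on these libraries where they do the work, as an engineer would, in place of code of your own. Each camera call takes 0.05 s, during which the arm holds its last target. There are 200 camera calls.

## Working session

There is one attempt and no reset: what is moved stays moved. The work goes in short steps, Python scripts to look and compute and a tool call to move; the robot and the scene stay as the last step left them, time stands still between calls to the robot, and variables do not carry over. Pictures are saved under pics/ and viewed, at most 10 in all, crops included, and the job is handed in when it is done.

Besides the shell and the picture viewer there is one more tool, called after "Request:" by a JSON object that holds its "api" and its "payload", one argument or row to a line. jog_arm: Moves the arm, as the interface text tells. Its arguments: {"type":"object","properties":{"targets":{"type":"array","items":{"type":"array","items":{"type":"number"}}},"fingers":{"type":"number"},"force":{"type":"number"}},"required":["targets"]}

```bash
mkdir -p pics; ls
cat > h.py <<'E'
import numpy as np, cv2
from scipy.spatial.transform import Rotation as R
from station import env
def rot(o):
    o=np.array(o,float)
    if o.shape==(3,3): return o
    return R.from_euler('xyz',o,degrees=True).as_matrix() if o.size==3 else R.from_quat(o).as_matrix()
def cloud(name):
    c=env.get_calibration(name); im,d=env.grab_frame(name)
    K=np.array([[c['fx'],0,c['cx']],[0,c['fy'],c['cy']],[0,0,1]])
    v,u=np.mgrid[0:400,0:640]
    n=cv2.undistortPoints(np.stack([u.ravel(),v.ravel()],1).astype(np.float64)[:,None],K,np.array(c['dist_coeffs'],float))[:,0].reshape(400,640,2)
    P=np.dstack([n*d[...,None],d])@rot(c['orientation']).T+np.array(c['position'])
    P[d==0]=np.nan
    return im,P
def save(f,im): cv2.imwrite('pics/'+f,im[...,::-1])
E
python3 - <<'E'
from h import *
print(env.get_state()); 
for n in('scene','top'):
    print(env.get_calibration(n))
    im,P=cloud(n); np.savez('/tmp/'+n,im=im,P=P); save(n+'.png',im)
E
```

```text
pics
{'clock': 0.0, 'qpos': array([-8.10494038e+01,  2.01254469e+01,  9.46751949e+01,  4.23722105e-04,
        6.52655395e+01, -4.84638562e+00]), 'qd': array([-0.03399394,  0.09880945, -0.06906916,  0.00959927, -0.04902295,
       -0.09176916]), 'tau': array([ 7.90957392e-05, -4.97318172e+01, -2.85259259e+01,  6.98095467e-02,
        2.55802850e-02, -9.14252269e-05]), 'tool_pos': array([ 0.1311481 , -0.53379451,  0.21810247]), 'orientation': array([-1.79934088e+02, -5.97456029e-03,  1.37968008e+01]), 'wrist_force': array([ 1.02501068, -0.75048896, -0.05693988]), 'moment': array([-0.03001024,  0.05322455,  0.00114331]), 'grasp_force': 0.0, 'width': 0.09259851421343283}
{'fx': 464.615682632101, 'fy': 464.615682632101, 'cx': 311.7806383893499, 'cy': 195.34073784752707, 'dist_coeffs': array([-0.11369157,  0.        ,  0.        ,  0.        ,  0.        ]), 'position': array([-0.06428361, -0.86832294,  0.58427894]), 'orientation': array([-115.98424566,    1.16024933,  -37.43265998])}
{'fx': 430.08377726260494, 'fy': 430.08377726260494, 'cx': 319.3445893736493, 'cy': 199.13538082792957, 'dist_coeffs': array([-0.06687454,  0.        ,  0.        ,  0.        ,  0.        ]), 'position': array([ 0.35904967, -0.05306967,  1.11948887]), 'orientation': array([-168.49093555,   -0.31512671,  -83.00889404])}
```

View pics/scene.png

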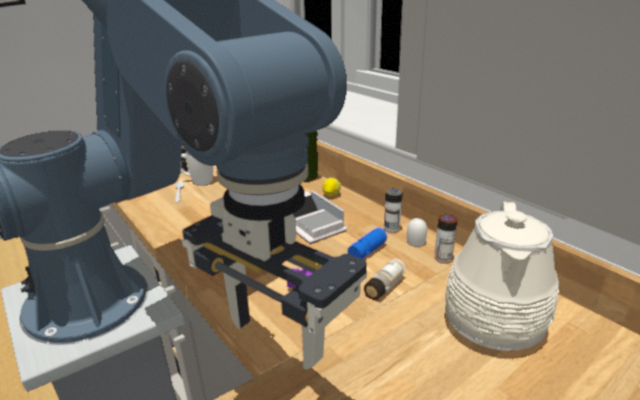

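View pics/top.png

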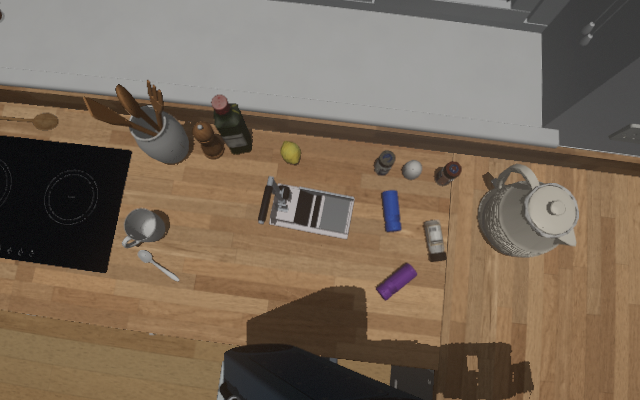

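The scene picture shows one white-labelled jar with a dark cap lying at scene (384,279). In the top picture the candidates for the spice jar are:
- white label with dark cap, lying: (434,240)
- blue cylinder: (391,211), a look-alike
- purple cylinder: (397,281), a look-alike
- spice_a and spice_b, upright: (385,162) and (448,173)

I choose (434,240). The clamp is at (310,210), with its shelf to the right (world −y) and its arm upright at (268,200).

Run:
```python
from h import *
z=np.load('/tmp/top.npz'); im,P=z['im'],z['P']
a=cv2.resize(im[175:270,250:365],None,fx=4.5,fy=4.5,interpolation=cv2.INTER_CUBIC)
b=cv2.resize(im[210:270,410:460],None,fx=5,fy=5,interpolation=cv2.INTER_CUBIC)
o=np.zeros((430,780,3),np.uint8);o[:a.shape[0],:a.shape[1]]=a;o[:b.shape[0],520:520+b.shape[1]]=b
save('crop.png',o)
def obj(u0,v0,u1,v1,zmin=.012,zmax=.3):
    Q=P[v0:v1,u0:u1].reshape(-1,3);C=im[v0:v1,u0:u1].reshape(-1,3);m=(Q[:,2]>zmin)&(Q[:,2]<zmax);return Q[m],C[m]
print('table',np.nanmedian(P[225:260,360:380,2]))
Q,C=obj(415,212,455,270); p=Q[Q[:,2]>.03]
r=cv2.minAreaRect(Q[:,:2].astype(np.float32)*1000);print('jar',r,Q[:,2].max(),np.percentile(Q[:,2],95),len(Q))
r=cv2.fitLine(p[:,:2].astype(np.float32),cv2.DIST_L2,0,.01,.01).ravel();print(r)
t=(p[:,:2]-r[2:])@r[:2];print(t.min(),t.max())
for n,w in dict(blue=(378,185,405,237),purple=(372,258,422,303),a=(370,148,399,178),sh=(401,156,422,182),b=(433,156,464,188),mill=(188,115,226,160)).items():
    Q,C=obj(*w);print(n,cv2.minAreaRect(Q[:,:2].astype(np.float32)*1000),Q[:,2].max())
# clamp
Q,C=obj(255,170,362,245)
print(np.histogram(Q[:,2],bins=np.arange(.01,.3,.01)))
for lo,hi in((.022,.036),(.045,.055),(.056,.064),(.012,.3)):
    m=(Q[:,2]>lo)&(Q[:,2]<hi);q=Q[m];print(lo,m.sum(),cv2.minAreaRect(q[:,:2].astype(np.float32)*1000),np.median(q[:,2]))
m=Q[:,2]>.15;q=Q[m];print('handle',q.min(0),q.max(0),cv2.minAreaRect(q[:,:2].astype(np.float32)*1000))
```

```text
table -0.0005165346190341147
jar ((510.32440185546875, -339.4508056640625), (103.43202209472656, 40.90285873413086), 14.104589462280273) 0.04650960454771513 0.04231541049272589 659
[ 0.9706244  0.2405999  0.5098371 -0.3378947]
-0.05145760195000267 0.05180886653582741
blue ((573.593505859375, -221.86204528808594), (105.93864440917969, 41.38424301147461), 11.16353702545166) 0.04495765002920704
purple ((396.2623596191406, -249.0413360595703), (40.56211853027344, 103.8882064819336), 45.09572219848633) 0.04715055418243885
a ((687.6163330078125, -187.07940673828125), (39.77233123779297, 40.63801574707031), 43.54519271850586) 0.1092374129887792
sh ((688.210693359375, -263.04510498046875), (44.48934555053711, 42.160255432128906), 52.38217544555664) 0.06337864388794046
b ((680.746337890625, -351.16424560546875), (40.87993240356445, 42.19649124145508), 22.75834846496582) 0.11022045982501161
mill ((710.4331665039062, 272.3629150390625), (102.52967071533203, 159.1196746826172), 0.15983031690120697) 0.23451479424743293
(array([360, 855, 705, 518, 302,  44,   6,  28,  68,  11,   6,   2,   6,
     
[... 289 characters left out ...]
1408 ((549.897216796875, -17.723068237304688), (199.83663940429688, 88.00917053222656), 86.10875701904297) 0.0296337801352492
0.045 632 ((550.9032592773438, -15.176719665527344), (199.85025024414062, 86.12789916992188), 87.10362243652344) 0.049040273250197886
0.056 118 ((583.5136108398438, -17.118087768554688), (54.4310188293457, 192.7805938720703), 17.905805587768555) 0.05916232791703313
0.012 3445 ((534.01513671875, -15.953720092773438), (203.02618408203125, 141.9263153076172), 85.97709655761719) 0.03352480365938315
handle [0.46917422 0.03687205 0.15000724] [0.57009919 0.08248065 0.26561103] ((519.7998657226562, 60.54956817626953), (39.427391052246094, 103.9247055053711), 84.0001220703125)
```

View pics/crop.png

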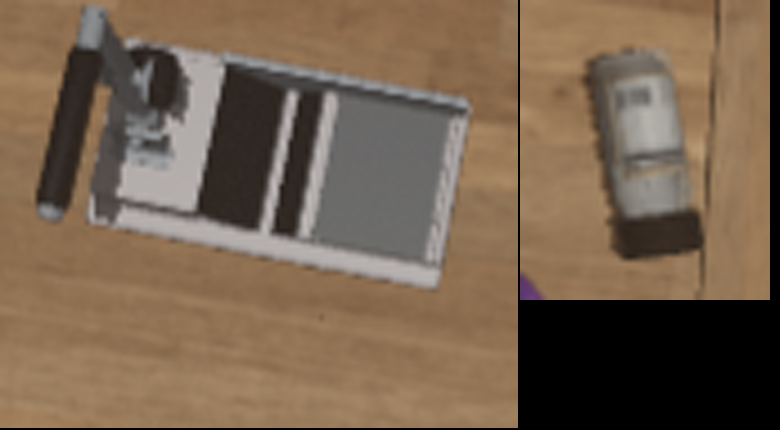

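The crop confirms it: a plain white jar with its dark cap towards the robot (crop 655,235). The clamp's shelf is the grey area, its vee is the dark faces, the stop is at the top, and the bar handle is at the left. Next I fit the clamp pose and check kettle clearance.

Run:
```python
from h import *
from scipy.optimize import minimize
z=np.load('/tmp/top.npz'); im,P=z['im'],z['P']
Q=P[170:250,250:365].reshape(-1,3);Q=Q[np.isfinite(Q[:,2])&(Q[:,2]>.018)&(Q[:,2]<.066)]
def H(x,y):
    h=np.full(x.shape,.0); ins=(x>-.046)&(x<.040)
    v=np.clip(.011+abs(y),0,.05); v=np.where(y<-.019,.03,v); v=np.where((y<-.097)&(y>-.102),.034,v)
    h=np.where(ins&(y>-.102)&(y<.1),v,h); return np.where((x>=.04)&(x<.045)&(y>-.1)&(y<.042),.06,h)
def cost(p):
    c,s=np.cos(p[2]),np.sin(p[2]); d=Q[:,:2]-p[:2]; x=c*d[:,0]+s*d[:,1]; y=-s*d[:,0]+c*d[:,1]
    return np.minimum(abs(Q[:,2]-H(x,y)),.012).mean()
b=min((minimize(cost,[x0,y0,w],method='Nelder-Mead',options=dict(initial_simplex=[[x0,y0,w],[x0+.008,y0,w],[x0,y0+.008,w],[x0,y0,w+.05]],xatol=1e-5)) for x0 in(.535,.545,.555) for y0 in(-.025,-.015,-.005) for w in(-.1,-.06,-.02)),key=lambda r:r.fun)
print('clamp',b.x,np.degrees(b.x[2]),b.fun)
x,y,w=b.x; T=lambda p:np.array([x,y])+np.array([[np.cos(w),-np.sin(w)],[np.sin(w),np.cos(w)]])@p
for n,p in dict(shelf=(-.022,-.058),seat=(.04,0),frontjar=(-.08,0),handle0=(-.0475,.075)).items():print(n,T(np.array(p)))
for nm in('top','scene'):
    Pk=np.load('/tmp/%s.npz'%nm)['P'].reshape(-1,3);k=Pk[(Pk[:,0]>.3)&(Pk[:,0]<.8)&(Pk[:,1]<-.38)&(Pk[:,1]>-.9)&(Pk[:,2]>.07)&(Pk[:,2]<.4)]
    k=k[~((k[:,0]<.35))]
    for lo in np.arange(.07,.3,.04):
        q=k[(k[:,2]>lo)&(k[:,2]<lo+.04)]
        if len(q):print(nm,round(lo,2),len(q),q[:,1].max(),q[q[:,1].argmax()],'xmin',q[:,0].min())
Qa=P[165:250,250:330].reshape(-1,3);
d=(Qa[:,:2]-[x,y])@np.array([[np.cos(w),-np.sin(w)],[np.sin(w),np.cos(w)]]);m=(Qa[:,2]>.24)
print('handle local',np.median(d[m],0),d[m].min(0),d[m].max(0),np.median(Qa[m,2]),Qa[m,2].max())
```

```text
clamp [ 0.55276286 -0.01572827 -0.07237184] -4.14660098043045 0.0024546661783143666
shelf [ 0.52662655 -0.07198565]
seat [ 0.59265816 -0.01862062]
frontjar [ 0.47297228 -0.00994358]
handle0 [0.51081036 0.06251006]
top 0.07 2651 -0.3802088093975431 [ 0.76619592 -0.38020881  0.10263482] xmin 0.4895941677887908
top 0.11 1749 -0.4594420571824372 [ 0.58648721 -0.45944206  0.11285106] xmin 0.49522251577609533
top 0.15 1789 -0.38036048662566396 [ 0.74040041 -0.38036049  0.18846856] xmin 0.5102357608127235
top 0.19 5318 -0.38011243879212436 [ 0.74789143 -0.38011244  0.19468546] xmin 0.5111505237511419
top 0.23 828 -0.526899832771757 [ 0.78371964 -0.52689983  0.26421189] xmin 0.5715037413328402
top 0.27 784 -0.5271175079718471 [ 0.78136635 -0.52711751  0.29177668] xmin 0.770159226761135
scene 0.07 4713 -0.38003203732278334 [ 0.76441448 -0.38003204  0.10397464] xmin 0.4884924214821257
scene 0.11 5323 -0.38018479244218206 [ 0.77691165 -0.38018479  0.11478665] xmin 0.493968269307661
scene 0.15 3022 -0.3803436931480096 [ 0.77861715 -0.38034369  0.15342678] xmin 0.5084207615516783
scene 0.19 2993 -0.47938508566219323 [ 0.66556134 -0.47938509  0.19263634] xmin 0.5090835298199372
scene 0.23 25 -0.5413031978538793 [ 0.58636661 -0.5413032   0.2300312 ] xmin 0.5718681484000392
handle local [-0.04096938  0.08427104] [-0.08984405  0.07772661] [0.01058657 0.0933936 ] 0.26003199375954505 0.2656110327940394
```

Request:
{"api": "jog_arm", "payload": {
  "targets": [
    [1.2, 0.6, 0, 0, 0, 0],
    [2.4, 1.2, 0, 0, 0, 0],
    [2.4, 1.2, 0, 0, 0, 0],
    [2.4, 1.2, 0, 0, 0, 0],
    [2.4, 1.2, 0, 0, 0, 0],
    [2.4, 1.2, 0, 0, 0, 0],
    [2.4, 1.2, 0, 0, 0, 0],
    [2.4, 1.2, 0, 0, 0, 0],
    [2.4, 1.3, 0, 0, 0, 0],
    [2.4, 1.3, 0, 0, 0, 0],
    [2.4, 1.3, 0, 0, 0, 0],
    [2.4, 1.3, 0, 0, 0, 0],
    [2.4, 1.3, 0, 0, 0, 0],
    [2.4, 1.3, 0, 0, 0, 0],
    [2.4, 1.3, 0, 0, 0, 0],
    [2.4, 1.1, 0, 0, 0, 0],
    [1.1, 0.1, 0, 0, 0, 0],
    [0, 0, 0, 0, 0, 0],
    [0, 0, 0, 0, 0, 0]
  ],
  "fingers": 1,
  "force": 10
}}

```text
clock: 2.0
tool_pos: [0.5136, -0.3413, 0.2184]
orientation: [-180.0, 0.0, 13.8]
wrist_force: [-0.5, -0.9, -0.1]
width: 0.0932
grasp_force: 0.0
```

Request:
{"api": "jog_arm", "payload": {
  "targets": [
    [-0.4, 0.2, -1, 0, 0, 0],
    [0, 0, -2, 0, 0, 0],
    [0, 0, -2, 0, 0, 0],
    [0, 0, -2, 0, 0, 0],
    [0, 0, -2, 0, 0, 0],
    [0, 0, -2, 0, 0, 0],
    [0, 0, -2, 0, 0, 0],
    [0, 0, -2, 0, 0, 0],
    [0, 0, -2, 0, 0, 0],
    [0, 0, -2, 0, 0, 0],
    [0, 0, -1, 0, 0, 0],
    [0, 0, -0.8, 0, 0, 0],
    [0, 0, -0.5, 0, 0, 0],
    [0, 0, 0, 0, 0, 0],
    [0, 0, 0, 0, 0, 0]
  ]
}}

```text
clock: 3.5
tool_pos: [0.5104, -0.3393, 0.0062]
orientation: [180.0, -0.0, 13.8]
wrist_force: [0.3, -0.1, 0.6]
width: 0.0929
grasp_force: 0.0
```

Request:
{"api": "jog_arm", "payload": {
  "targets": [
    [0, 0, 0, 0, 0, 0],
    [0, 0, 0, 0, 0, 0],
    [0, 0, 0, 0, 0, 0],
    [0, 0, 0, 0, 0, 0],
    [0, 0, 0, 0, 0, 0],
    [0, 0, 0, 0, 0, 0],
    [0, 0, 0, 0, 0, 0],
    [0, 0, 0, 0, 0, 0],
    [0, 0, 0, 0, 0, 0],
    [0, 0, 0, 0, 0, 0]
  ],
  "fingers": 0.3,
  "force": 15
}}

```text
clock: 4.5
tool_pos: [0.5102, -0.3391, 0.0056]
orientation: [180.0, -0.0, 13.8]
wrist_force: [0.2, 0.1, 0.7]
width: 0.0404
grasp_force: 15.0
```

Request:
{"api": "jog_arm", "payload": {
  "targets": [
    [0, 0, 1, 0, 0, 0],
    [0, 0, 2, 0, 0, 0],
    [0, 0, 2, 0, 0, 0],
    [0, 0, 2, 0, 0, 0],
    [0, 0, 2, 0, 0, 0],
    [0.2, 1.2, 1, 0, 0, -2],
    [0.2, 2.5, 0, 0, 0, -2],
    [0.2, 2.5, 0, 0, 0, -2],
    [0.2, 2.5, 0, 0, 0, -2],
    [0.2, 2.5, 0, 0, 0, -2],
    [0.2, 2.5, 0, 0, 0, -2],
    [0.2, 2.5, 0, 0, 0, -2],
    [0.2, 2.5, 0, 0, 0, -2],
    [0.1, 2.5, 0, 0, 0, -2],
    [0, 2.5, 0, 0, 0, 0],
    [0, 2, 0, 0, 0, 0],
    [0, 1, 0, 0, 0, 0],
    [0, 0, 0, 0, 0, 0],
    [0, 0, 0, 0, 0, 0],
    [0, 0, 0, 0, 0, 0]
  ]
}}

```text
clock: 6.5
tool_pos: [0.5272, -0.0729, 0.1057]
orientation: [180.0, -0.0, -4.3]
wrist_force: [-0.3, -0.0, -0.7]
width: 0.0405
grasp_force: 15.0
```

Run:
```python
from h import *
s=env.get_state();print(s['tool_pos'],s['orientation'],s['width'],s['wrist_force'])
im,P=cloud('scene');im2,P2=cloud('top');np.savez('/tmp/t2',im=im2,P=P2)
save('b.png',np.vstack([cv2.resize(im[80:330,150:450],None,fx=1,fy=1),im2[120:370,170:470]]))
```

```text
[ 0.52722216 -0.07294615  0.10571102] [ 1.79992680e+02 -5.25424752e-03 -4.25060167e+00] 0.04047529176386243 [-0.34753468 -0.04100812 -0.68293063]
```

View pics/b.png

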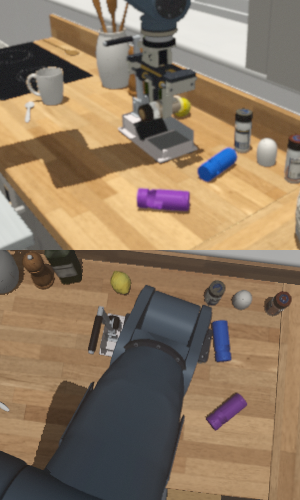

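Request:
{"api": "jog_arm", "payload": {
  "targets": [
    [0, 0, -1, 0, 0, 0],
    [0, 0, -1.5, 0, 0, 0],
    [0, 0, -1.5, 0, 0, 0],
    [0, 0, -1, 0, 0, 0],
    [0, 0, -0.8, 0, 0, 0],
    [0, 0, -0.4, 0, 0, 0],
    [0, 0, -0.3, 0, 0, 0],
    [0, 0, 0, 0, 0, 0],
    [0, 0, 0, 0, 0, 0]
  ]
}}

```text
clock: 7.5
tool_pos: [0.5274, -0.0722, 0.041]
orientation: [180.0, -0.0, -4.2]
wrist_force: [-0.2, -0.6, -1.8]
width: 0.0403
grasp_force: 15.0
```

Request:
{"api": "jog_arm", "payload": {
  "targets": [
    [0, 0, -0.1, 0, 0, 0],
    [0, 0, -0.1, 0, 0, 0],
    [0, 0, -0.1, 0, 0, 0],
    [0, 0, -0.1, 0, 0, 0],
    [0, 0, 0, 0, 0, 0]
  ]
}}

```text
clock: 8.0
tool_pos: [0.5271, -0.0721, 0.0365]
orientation: [-180.0, 0.0, -4.2]
wrist_force: [0.1, 0.4, -1.5]
width: 0.0403
grasp_force: 15.0
```

Request:
{"api": "jog_arm", "payload": {
  "targets": [
    [0, 0, -0.05, 0, 0, 0],
    [0, 0, -0.05, 0, 0, 0],
    [0, 0, -0.05, 0, 0, 0],
    [0, 0, 0, 0, 0, 0]
  ]
}}

```text
clock: 8.4
tool_pos: [0.5273, -0.0721, 0.0356]
orientation: [180.0, -0.0, -4.2]
wrist_force: [-2.2, 0.2, 5.6]
width: 0.0403
grasp_force: 15.0
```

Request:
{"api": "jog_arm", "payload": {
  "targets": [
    [0, 0, 0, 0, 0, 0],
    [0, 0, 0, 0, 0, 0],
    [0, 0, 0, 0, 0, 0],
    [0, 0, 0, 0, 0, 0],
    [0, 0, 0, 0, 0, 0],
    [0, 0, 0, 0, 0, 0],
    [0, 0, 0, 0, 0, 0]
  ],
  "fingers": 0.56
}}

```text
clock: 9.1
tool_pos: [0.5272, -0.0721, 0.0351]
orientation: [-180.0, 0.0, -4.2]
wrist_force: [0.1, 0.0, 0.1]
width: 0.0518
grasp_force: 0.0
```

Request:
{"api": "jog_arm", "payload": {
  "targets": [
    [0, 0, 0.5, 0, 0, 0],
    [0, 0, 1, 0, 0, 0],
    [0, 0, 1.5, 0, 0, 0],
    [0, 0, 2, 0, 0, 0],
    [0, 0, 2, 0, 0, 0],
    [0, 0, 2, 0, 0, 0],
    [0, 0, 1, 0, 0, 0],
    [0, 0, 0, 0, 0, 0],
    [0, 0, 0, 0, 0, 0]
  ]
}}

```text
clock: 10.0
tool_pos: [0.5269, -0.0721, 0.1348]
orientation: [-180.0, 0.0, -4.2]
wrist_force: [-1.1, 0.4, -0.4]
width: 0.0521
grasp_force: 0.0
```

Run:
```python
from h import *
s=env.get_state();print(s['tool_pos'],s['orientation'],s['width'],s['wrist_force'])
im,P=cloud('wrist');print(env.get_calibration('wrist'));np.savez('/tmp/w',im=im,P=P);save('c.png',im)
```

```text
[ 0.52690799 -0.07205144  0.13476477] [-1.79996719e+02  2.30182913e-02 -4.20334199e+00] 0.05205928698802668 [-1.06094456  0.37965505 -0.42287198]
{'fx': 358.85615620040846, 'fy': 358.85615620040846, 'cx': 320.80471368885645, 'cy': 199.82365603740513, 'dist_coeffs': array([-0.05783801,  0.        ,  0.        ,  0.        ,  0.        ]), 'position': array([ 0.5930224 , -0.07602075,  0.29981157]), 'orientation': array([ 1.65892546e+02,  8.63982068e-02, -9.42269767e+01])}
```

View pics/c.png

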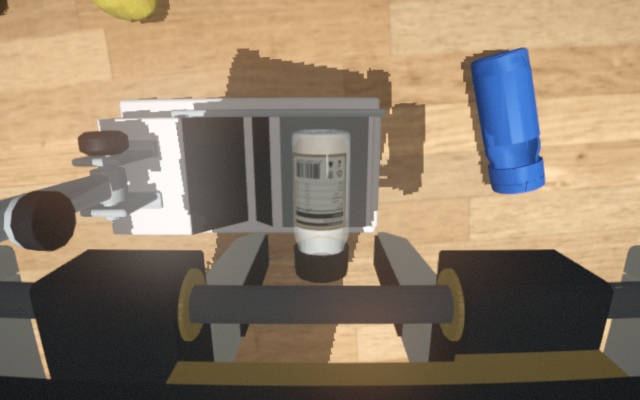

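The jar lies on the shelf, straight, at (320,205) with its cap to the front, and a gap to the stop at (320,105). I refine the clamp and jar poses from this cloud.

Run:
```python
from h import *
from scipy.optimize import minimize
z=np.load('/tmp/w.npz'); im,P=z['im'],z['P']
W=P[95:232,90:385].reshape(-1,3);W=W[np.isfinite(W[:,2])]
r=lambda Q,p:(Q[:,:2]-p[:2])@np.array([[np.cos(p[2]),-np.sin(p[2])],[np.sin(p[2]),np.cos(p[2])]])
def H(x,y):
    ins=(x>-.046)&(x<.040)
    v=np.clip(.011+abs(y),0,.05); v=np.where(y<-.019,.03,v); v=np.where((y<-.097)&(y>-.102),.034,v)
    h=np.where(ins&(y>-.102)&(y<.1),v,0); return np.where((x>=.04)&(x<.045)&(y>-.1)&(y<.042),.06,h)
p0=np.array([.5528,-.0157,-.0724]); L=r(W,p0)
Q=W[(W[:,2]>.018)&(W[:,2]<.066)&~((L[:,1]<-.03)&(L[:,1]>-.085)&(L[:,0]<.038))]
def cost(p):
    l=r(Q,p);return np.minimum(abs(Q[:,2]-H(l[:,0],l[:,1])),.01).mean()
b=minimize(cost,p0,method='Nelder-Mead',options=dict(initial_simplex=[p0,p0+[.005,0,0],p0+[0,.005,0],p0+[0,0,.04]]));print(b.x,b.fun,np.degrees(b.x[2]))
for p in(p0,b.x):
    J=P[125:285,285:355].reshape(-1,3);J=J[np.isfinite(J[:,2])];l=r(J,p);m=(J[:,2]>.055)&(abs(l[:,1]+.058)<.03)&(l[:,0]<.037)
    f=cv2.fitLine(l[m].astype(np.float32),cv2.DIST_L2,0,.01,.01).ravel();print('jar local',l[m].min(0),l[m].max(0),f,J[m,2].max())
# arm/handle
s=np.load('/tmp/t2.npz')['P'].reshape(-1,3)
k=s[(s[:,2]>.24)&(s[:,2]<.28)&(s[:,1]>.03)&(s[:,1]<.13)&(s[:,0]>.42)&(s[:,0]<.6)];l=r(k,b.x);print('handle',len(l),l.min(0),l.max(0),np.median(l,0))
# forearm heights
f=s[(s[:,2]>.3)&(s[:,0]>.35)&(s[:,0]<.65)]
for a in np.arange(.35,.65,.05):
    q=f[(f[:,0]>a)&(f[:,0]<a+.05)]
    if len(q):print(round(a,2),'y',q[:,1].min(),q[:,1].max(),'z',q[:,2].max(),'z at ymax',q[q[:,1]>q[:,1].max()-.01,2].min())
```

```text
[ 0.55381716 -0.01471408 -0.07466224] 0.0009198763434171862 -4.277831033974808
jar local [-0.07403589 -0.07642068] [ 0.03145545 -0.03685827] [ 0.9999975  -0.00224714 -0.01767149 -0.05667271] 0.07265324335960471
jar local [-0.07481826 -0.07748239] [ 0.03065532 -0.03800217] [ 1.0000000e+00  1.5093729e-05 -1.8484021e-02 -5.7771590e-02] 0.07265324335960471
handle 358 [-0.09109018  0.07640027] [0.00931062 0.09240447] [-0.04292626  0.08330607]
0.35 y -0.10552223536437486 0.03359483907199619 z 0.630280904807544 z at ymax 0.5699624882289686
0.4 y -0.11650668414493696 0.015707749987957112 z 0.5761319991799855 z at ymax 0.47547334557868304
0.45 y -0.13406146488874934 0.007394618755810843 z 0.519012977433877 z at ymax 0.4814528959695843
0.5 y -0.1413007782698536 -0.0044086441835853515 z 0.4739678984536123 z at ymax 0.4138083373496342
0.55 y -0.14068863546782479 -0.01225349057239268 z 0.4344455879194875 z at ymax 0.4063750102526579
0.6 y 0.4253418153611238 0.4510558273765781 z 0.32731911218998755 z at ymax 0.3146145551909234
```

Request:
{"api": "jog_arm", "payload": {
  "targets": [
    [0, -0.4, 0, 0, 0, 7],
    [0, -0.4, 0, 0, 0, 8],
    [0, -0.4, 0, 0, 0, 8],
    [0, -0.4, 0, 0, 0, 8],
    [0, -0.4, 0, 0, 0, 8],
    [0, -0.4, 0, 0, 0, 8],
    [0, -0.4, 0, 0, 0, 8],
    [-0.1, -0.4, 0, 0, 0, 8],
    [-0.1, -0.4, 0, 0, 0, 8],
    [0, -0.3, 0, 0, 0, 8],
    [0, 0, 0, 0, 0, 8],
    [0, 0, 0, 0, 0, 3],
    [0, 0, 0, 0, 0, 0],
    [0, 0, 0, 0, 0, 0]
  ],
  "fingers": 0.32
}}

```text
clock: 11.45
tool_pos: [0.5249, -0.111, 0.1345]
orientation: [-179.9, -0.0, 85.7]
wrist_force: [-0.4, 0.1, -0.3]
width: 0.0302
grasp_force: 0.0
```

Request:
{"api": "jog_arm", "payload": {
  "targets": [
    [0, 0, -1, 0, 0, 0],
    [0, 0, -1.5, 0, 0, 0],
    [0, 0, -1.5, 0, 0, 0],
    [0, 0, -1.5, 0, 0, 0],
    [0, 0, -1.5, 0, 0, 0],
    [0, 0, -1, 0, 0, 0],
    [0, 0, -0.6, 0, 0, 0],
    [0, 0, -0.3, 0, 0, 0],
    [0, 0, 0, 0, 0, 0],
    [0, 0, 0, 0, 0, 0]
  ]
}}

```text
clock: 12.45
tool_pos: [0.5255, -0.1112, 0.0465]
orientation: [180.0, 0.0, 85.8]
wrist_force: [-0.4, -0.0, 0.5]
width: 0.0297
grasp_force: 0.0
```

Request:
{"api": "jog_arm", "payload": {
  "targets": [
    [0.02, 0.3, 0, 0, 0, 0],
    [0.02, 0.3, 0, 0, 0, 0],
    [0.02, 0.3, 0, 0, 0, 0],
    [0.02, 0.3, 0, 0, 0, 0],
    [0.02, 0.3, 0, 0, 0, 0],
    [0.02, 0.3, 0, 0, 0, 0],
    [0.02, 0.3, 0, 0, 0, 0],
    [0.02, 0.3, 0, 0, 0, 0],
    [0.02, 0.3, 0, 0, 0, 0],
    [0.02, 0.3, 0, 0, 0, 0],
    [0.02, 0.3, 0, 0, 0, 0],
    [0.02, 0.3, 0, 0, 0, 0],
    [0.02, 0.3, 0, 0, 0, 0],
    [0.02, 0.3, 0, 0, 0, 0],
    [0.02, 0.3, 0, 0, 0, 0],
    [0.02, 0.3, 0, 0, 0, 0],
    [0.02, 0.3, 0, 0, 0, 0],
    [0.02, 0.2, 0, 0, 0, 0],
    [0, 0, 0, 0, 0, 0]
  ]
}}

```text
clock: 14.35
tool_pos: [0.5288, -0.0578, 0.0461]
orientation: [-180.0, -0.0, 85.8]
wrist_force: [0.1, -0.9, 0.0]
width: 0.03
grasp_force: 0.0
```

Run:
```python
from h import *
p=np.array([.5538,-.0147,-.0747])
for n in('wrist','scene'):
    im,P=cloud(n);np.savez('/tmp/x'+n,im=im,P=P);save('d_%s.png'%n,im)
    l=(P[...,:2]-p[:2])@np.array([[np.cos(p[2]),-np.sin(p[2])],[np.sin(p[2]),np.cos(p[2])]])
    m=(abs(l[...,1])<.06)&(l[...,0]>-.1)&(l[...,0]<.038)&(P[...,2]>.052)&(P[...,2]<.08);print(n,m.sum(), l[m].min(0) if m.any() else '',l[m].max(0) if m.any() else '')
    if m.any():
        v,u=np.where(m);print(u.min(),u.max(),v.min(),v.max(),np.median(l[m],0),np.percentile(P[m,2],90))
```

```text
wrist 18727 [-0.07480361 -0.05159099] [0.03017245 0.05999599]
200 440 0 285 [-0.0201928  -0.00018925] 0.06070444751679907
scene 348 [-0.075617  -0.0585657] [0.03756253 0.0599487 ]
278 319 186 215 [-0.04065877 -0.02143569] 0.07512202958335101
```

Request:
{"api": "jog_arm", "payload": {
  "targets": [
    [0, -0.5, 0, 0, 0, 0],
    [0, 0, 1.5, 0, 0, 0],
    [0, 0, 2.5, 0, 0, 0],
    [0, 0, 2.5, 0, 0, 0],
    [0, 0, 2, 7, -0.5, 0],
    [-1.2, 0, 0, 8, -0.6, 0],
    [-2.5, 1, 0, 0, 0, 0],
    [-2.5, 2, 0, 0, 0, 0],
    [-1.6, 2, 0, 0, 0, 0],
    [-0.4, 0.6, 0, 0, 0, 0],
    [0, 0, 0, 0, 0, 0],
    [0, 0, 0, 0, 0, 0]
  ],
  "fingers": 0
}}

```text
clock: 15.65
tool_pos: [0.4478, -0.0077, 0.1313]
orientation: [179.9, -15.0, 85.8]
wrist_force: [0.3, -1.0, 0.4]
width: 0.0006
grasp_force: 0.0
```

Run:
```python
from h import *
p=np.array([.5538,-.0147,-.0747])
s=env.get_state();print(s['tool_pos'],s['orientation'],s['width'],s['wrist_force'])
for n in('wrist',):
    im,P=cloud(n);save('e_%s.png'%n,im)
    l=(P[...,:2]-p[:2])@np.array([[np.cos(p[2]),-np.sin(p[2])],[np.sin(p[2]),np.cos(p[2])]])
    m=(abs(l[...,1])<.012)&(l[...,0]>-.1)&(l[...,0]<.038)&(P[...,2]>.055)&(P[...,2]<.066);print(l[m].min(0),l[m].max(0),np.percentile(l[m,0],[1,99]),np.percentile(P[m,2],99),m.sum())
    f=cv2.fitLine(l[m].astype(np.float32),cv2.DIST_L2,0,.01,.01).ravel();print(f)
```

```text
[ 0.44778759 -0.00773978  0.13134875] [179.93124965 -15.0188665   85.82143666] 0.0006413444486309303 [ 0.25378503 -1.03449647  0.3801668 ]
[-0.07501691 -0.01190926] [0.03004205 0.01193848] [-0.07390941  0.02785622] 0.06104197213363958 4533
[ 9.9979651e-01 -2.0172266e-02 -2.1675335e-02  9.7855588e-04]
```

View pics/e_wrist.png

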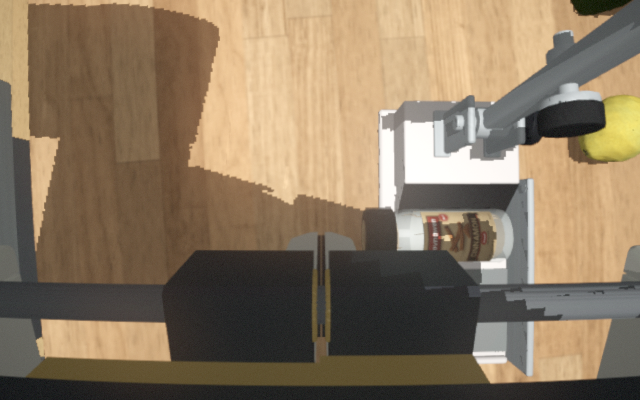

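The picture shows the jar settled in the vee at (440,235), with its cap to the left (front) and a gap of about 10 mm to the stop at (527,240). The raised arm is clear. Next I lower the closed fingers in front of the cap.

Request:
{"api": "jog_arm", "payload": {
  "targets": [
    [0, 0.1, -1, 0, 0, 0],
    [0, 0, -2, 0, 0, 0],
    [0, 0, -2, 0, 0, 0],
    [0, 0, -2, 0, 0, 0],
    [0, 0, -1.5, 0, 0, 0],
    [0, 0, -0.8, 0, 0, 0],
    [0, 0, -0.4, 0, 0, 0],
    [0, 0, 0, 0, 0, 0],
    [0, 0, 0, 0, 0, 0]
  ]
}}

```text
clock: 16.6
tool_pos: [0.4471, -0.0063, 0.0345]
orientation: [180.0, -15.0, 85.8]
wrist_force: [0.2, 0.0, 0.5]
width: 0.0008
grasp_force: 0.0
```

Request:
{"api": "jog_arm", "payload": {
  "targets": [
    [0.2, -0.02, 0, 0, 0, 0],
    [0.2, -0.02, 0, 0, 0, 0],
    [0.2, -0.02, 0, 0, 0, 0],
    [0.2, -0.02, 0, 0, 0, 0],
    [0.2, -0.02, 0, 0, 0, 0],
    [0.2, -0.02, 0, 0, 0, 0],
    [0.2, -0.02, 0, 0, 0, 0],
    [0.1, 0, 0, 0, 0, 0],
    [0, 0, 0, 0, 0, 0]
  ]
}}

```text
clock: 17.5
tool_pos: [0.4619, -0.0075, 0.0341]
orientation: [-180.0, -15.0, 85.8]
wrist_force: [0.7, 0.2, 0.4]
width: 0.0002
grasp_force: 0.0
```

Request:
{"api": "jog_arm", "payload": {
  "targets": [
    [0.1, -0.01, 0, 0, 0, 0],
    [0.1, -0.01, 0, 0, 0, 0],
    [0.1, -0.01, 0, 0, 0, 0],
    [0.1, -0.01, 0, 0, 0, 0]
  ]
}}

```text
clock: 17.9
tool_pos: [0.4653, -0.0078, 0.0341]
orientation: [-179.9, -15.1, 85.8]
wrist_force: [-3.2, 0.2, 2.5]
width: 0.0003
grasp_force: 1.9
```

Request:
{"api": "jog_arm", "payload": {
  "targets": [
    [0.1, 0, 0, 0, 0, 0],
    [0.1, 0, 0, 0, 0, 0],
    [0.1, -0.01, 0, 0, 0, 0]
  ]
}}

```text
clock: 18.2
tool_pos: [0.4688, -0.008, 0.0341]
orientation: [-180.0, -15.0, 85.8]
wrist_force: [-2.1, -0.1, 1.7]
width: 0.0007
grasp_force: 1.3
```

Request:
{"api": "jog_arm", "payload": {
  "targets": [
    [0.1, 0, 0, 0, 0, 0],
    [0.1, 0, 0, 0, 0, 0]
  ]
}}

```text
clock: 18.4
tool_pos: [0.4709, -0.008, 0.0341]
orientation: [180.0, -15.0, 85.8]
wrist_force: [-2.5, -0.7, 1.4]
width: 0.0002
grasp_force: 1.4
```

Request:
{"api": "jog_arm", "payload": {
  "targets": [
    [0.05, 0, 0, 0, 0, 0],
    [0.05, 0, 0, 0, 0, 0],
    [0.05, 0, 0, 0, 0, 0]
  ]
}}

```text
clock: 18.7
tool_pos: [0.4723, -0.008, 0.0341]
orientation: [-180.0, -15.0, 85.8]
wrist_force: [-2.4, -0.3, 1.9]
width: 0.0007
grasp_force: 1.3
```

Request:
{"api": "jog_arm", "payload": {
  "targets": [
    [0.05, 0, 0, 0, 0, 0],
    [0.05, 0, 0, 0, 0, 0]
  ]
}}

```text
clock: 18.9
tool_pos: [0.4733, -0.008, 0.0341]
orientation: [-180.0, -15.0, 85.8]
wrist_force: [-1.8, -0.5, 0.6]
width: 0.0004
grasp_force: 1.3
```

Request:
{"api": "jog_arm", "payload": {
  "targets": [
    [0.05, 0, 0, 0, 0, 0]
  ]
}}

```text
clock: 19.0
tool_pos: [0.4738, -0.008, 0.0341]
orientation: [-180.0, -15.0, 85.8]
wrist_force: [-1.9, -0.2, 1.5]
width: 0.0005
grasp_force: 1.3
```

Request:
{"api": "jog_arm", "payload": {
  "targets": [
    [0.05, 0, 0, 0, 0, 0]
  ]
}}

```text
clock: 19.1
tool_pos: [0.474, -0.008, 0.0341]
orientation: [-180.0, -15.0, 85.8]
wrist_force: [-5.9, -1.9, 4.3]
width: 0.0005
grasp_force: 3.3
```

Request:
{"api": "jog_arm", "payload": {
  "targets": [
    [0.05, 0, 0, 0, 0, 0]
  ]
}}

```text
clock: 19.2
tool_pos: [0.474, -0.0079, 0.0341]
orientation: [-179.9, -15.1, 85.8]
wrist_force: [-9.9, -3.1, 6.9]
width: 0.0002
grasp_force: 4.9
```

Request:
{"api": "jog_arm", "payload": {
  "targets": [
    [-0.5, 0, 0, 0, 0, 0],
    [-1, 0.1, 0, 0, 0, 0],
    [-1.5, 0.2, 0, 0, 0, 0],
    [0, 0, 1.5, 0, 0, 0],
    [0, 0, 2.5, 0, 0, 0],
    [0, 0, 2.5, 0, 0, 0],
    [0, 0, 2.5, 0, 0, 0],
    [0, 0, 2.5, 0, 0, 0],
    [0, 0, 2.5, 0, 0, 0],
    [0, 0, 2.5, 0, 0, 0],
    [0, 0, 2.5, 0, 0, 0],
    [0, 0, 2.5, 0, 0, 0],
    [0, 0, 2.5, 0, 0, 0],
    [0, 0, 2.5, 0, 0, 0],
    [0, 0, 1.5, 0, 0, 0],
    [0, 0, 0, 0, 0, 0],
    [0, 0, 0, 0, 0, 0]
  ]
}}

```text
clock: 20.9
tool_pos: [0.4444, -0.0049, 0.3134]
orientation: [-180.0, -15.0, 85.8]
wrist_force: [0.5, 0.2, -0.2]
width: 0.0004
grasp_force: 0.0
```

Run:
```python
from h import *
p=np.array([.5538,-.0147,-.0747])
s=env.get_state();print(s['tool_pos'],s['orientation'],s['width'],s['wrist_force'])
im,P=cloud('wrist')
l=(P[...,:2]-p[:2])@np.array([[np.cos(p[2]),-np.sin(p[2])],[np.sin(p[2]),np.cos(p[2])]])
m=(abs(l[...,1])<.012)&(l[...,0]>-.1)&(l[...,0]<.038)&(P[...,2]>.055)&(P[...,2]<.066);print(l[m].min(0),l[m].max(0),np.percentile(P[m,2],99),m.sum())
print(cv2.fitLine(l[m].astype(np.float32),cv2.DIST_L2,0,.01,.01).ravel())
m=(l[...,0]>-.1)&(l[...,0]<0.015)&(l[...,1]>.06)&(l[...,1]<.13)&(P[...,2]>.235)&(P[...,2]<.28);print('h',m.sum(),l[m].min(0),l[m].max(0),P[m,2].max())
print(cv2.fitLine(l[m].astype(np.float32),cv2.DIST_L2,0,.01,.01).ravel())
```

```text
[ 0.44437943 -0.00488907  0.31341349] [-179.98950204  -15.04987119   85.79847069] 0.00041525898468414184 [ 0.47612635  0.17461436 -0.19237135]
[-0.06547684 -0.01177019] [0.03798289 0.01151908] 0.06133674802834221 1634
[ 9.9999952e-01 -9.9816918e-04 -1.3392357e-02  1.7826473e-04]
h 3502 [-0.09062108  0.07681175] [0.0099581  0.09239577] 0.26367321761059037
[ 0.99998623 -0.00525303 -0.04142844  0.08364457]
```

Request:
{"api": "jog_arm", "payload": {
  "targets": [
    [0.3, 0.3, 0, -7, 0.5, 0],
    [0.6, 0.7, 0, -8, 0.6, 0],
    [0.6, 0.7, 0, 0, 0, -6],
    [0.6, 0.7, 0, 0, 0, -8],
    [0.6, 0.7, 0, 0, 0, -8],
    [0.6, 0.7, 0, 0, 0, -8],
    [0.6, 0.7, 0, 0, 0, -8],
    [0.6, 0.7, 0, 0, 0, -8],
    [0.6, 0.7, 0, 0, 0, -8],
    [0.6, 0.7, 0, 0, 0, -8],
    [0.6, 0.7, 0, 0, 0, -8],
    [0.3, 0.3, 0, 0, 0, -8],
    [0, 0.2, 0, 0, 0, -8],
    [0, 0, 0, 0, 0, -4],
    [0, 0, 0, 0, 0, 0],
    [0, 0, 0, 0, 0, 0]
  ],
  "fingers": 0.65
}}

```text
clock: 22.55
tool_pos: [0.5105, 0.073, 0.3133]
orientation: [180.0, 0.1, -4.1]
wrist_force: [0.5, -0.3, -0.5]
width: 0.0605
grasp_force: 0.0
```

Request:
{"api": "jog_arm", "payload": {
  "targets": [
    [0, 0, -1, 0, 0, 0],
    [0, 0, -2, 0, 0, 0],
    [0, 0, -2, 0, 0, 0],
    [0, 0, -1.8, 0, 0, 0],
    [0, 0, -1, 0, 0, 0],
    [0, -0.5, 0, 0, 0, 0],
    [-0.1, -0.7, 0, 0, 0, 0],
    [-0.1, -0.6, 0, 0, 0, 0],
    [0, -0.3, 0, 0, 0, 0],
    [0, -0.2, 0, 0, 0, 0],
    [0, -0.2, 0, 0, 0, 0],
    [0, 0, 0, 0, 0, 0]
  ]
}}

```text
clock: 23.75
tool_pos: [0.5089, 0.0486, 0.2369]
orientation: [-179.9, -0.0, -4.2]
wrist_force: [-1.2, 6.0, 4.8]
width: 0.0604
grasp_force: 2.6
```

Request:
{"api": "jog_arm", "payload": {
  "targets": [
    [-0.07, -0.9, -0.1, 0, 0, 0],
    [-0.07, -0.9, -0.1, 0, 0, 0],
    [-0.07, -0.9, -0.1, 0, 0, 0],
    [-0.07, -0.9, -0.2, 0, 0, 0],
    [-0.05, -0.7, -0.2, 0, 0, 0],
    [-0.05, -0.7, -0.2, 0, 0, 0],
    [-0.05, -0.7, -0.2, 0, 0, 0],
    [-0.05, -0.7, -0.2, 0, 0, 0]
  ]
}}

```text
clock: 24.55
tool_pos: [0.5046, -0.0156, 0.224]
orientation: [-179.9, -0.1, -4.2]
wrist_force: [0.0, 5.3, 3.4]
width: 0.0609
grasp_force: 2.8
```

Request:
{"api": "jog_arm", "payload": {
  "targets": [
    [-0.05, -0.7, -0.3, 0, 0, 0],
    [-0.05, -0.7, -0.3, 0, 0, 0],
    [-0.05, -0.7, -0.3, 0, 0, 0],
    [-0.05, -0.6, -0.4, 0, 0, 0],
    [-0.05, -0.6, -0.4, 0, 0, 0],
    [-0.05, -0.6, -0.4, 0, 0, 0],
    [-0.05, -0.6, -0.4, 0, 0, 0],
    [-0.05, -0.6, -0.5, 0, 0, 0]
  ]
}}

```text
clock: 25.35
tool_pos: [0.5004, -0.067, 0.1936]
orientation: [-180.0, -0.1, -4.2]
wrist_force: [0.4, 5.2, 3.8]
width: 0.0602
grasp_force: 2.5
```

Request:
{"api": "jog_arm", "payload": {
  "targets": [
    [-0.04, -0.5, -0.5, 0, 0, 0],
    [-0.04, -0.5, -0.5, 0, 0, 0],
    [-0.04, -0.5, -0.5, 0, 0, 0],
    [-0.04, -0.5, -0.5, 0, 0, 0],
    [-0.03, -0.4, -0.5, 0, 0, 0],
    [-0.03, -0.4, -0.5, 0, 0, 0],
    [-0.03, -0.4, -0.6, 0, 0, 0],
    [0, 0, 0, 0, 0, 0]
  ]
}}

```text
clock: 26.15
tool_pos: [0.4969, -0.0996, 0.1561]
orientation: [180.0, 0.1, -4.2]
wrist_force: [-0.2, -0.3, 0.4]
width: 0.0606
grasp_force: 0.0
```

Request:
{"api": "jog_arm", "payload": {
  "targets": [
    [0, 0.8, 0, 0, 0, 0],
    [0, 0.7, 0, 0, 0, 0],
    [0, 0, 1.5, 0, 0, 0],
    [0, 0, 2.5, 0, 0, 0],
    [0, 0, 2.5, 0, 0, 0],
    [0, 0, 2, 0, 0, 0],
    [0, 0, 0.5, 0, 0, 0],
    [0, 0, 0, 0, 0, 0]
  ]
}}

```text
clock: 26.95
tool_pos: [0.4976, -0.0837, 0.2473]
orientation: [180.0, -0.1, -4.2]
wrist_force: [-0.7, 0.3, 0.6]
width: 0.0604
grasp_force: 0.0
```

Request:
{"api": "jog_arm", "payload": {
  "targets": [
    [0, 0, 0, 0, 0, 0],
    [0, 0, 0, 0, 0, 0],
    [0, 0, 0, 0, 0, 0],
    [0, 0, 0, 0, 0, 0],
    [0, 0, 0, 0, 0, 0]
  ],
  "fingers": 0
}}

```text
clock: 27.45
tool_pos: [0.4974, -0.084, 0.2469]
orientation: [-180.0, 0.0, -4.2]
wrist_force: [-0.0, -0.2, -0.8]
width: 0.025
grasp_force: 0.0
```

Run:
```python
from h import *
p=np.array([.5538,-.0147,-.0747])
s=env.get_state();print(s['tool_pos'],s['orientation'],s['width'],s['wrist_force'])
im,P=cloud('wrist');save('f.png',im)
im2,P2=cloud('scene')
for P in(P,P2):
    l=(P[...,:2]-p[:2])@np.array([[np.cos(p[2]),-np.sin(p[2])],[np.sin(p[2]),np.cos(p[2])]])
    m=(l[...,0]>-.095)&(l[...,0]<0.015)&(l[...,1]>-.11)&(l[...,1]<-.03)&(P[...,2]>.14)&(P[...,2]<.205)
    if m.any(): print('h',m.sum(),l[m].min(0),l[m].max(0),np.percentile(P[m,2],[5,50,95]),np.median(l[m],0))
```

```text
[ 0.49741687 -0.08400856  0.24690223] [-1.79995288e+02  2.23614452e-02 -4.20237690e+00] 0.024986039272643985 [-0.04615857 -0.20518385 -0.793557  ]
h 4287 [-0.08984265 -0.07295329] [ 0.00984757 -0.03004872] [0.16878053 0.18612734 0.18894278] [-0.02414804 -0.06337635]
h 286 [-0.09081207 -0.07881282] [ 0.01187534 -0.03004861] [0.16182839 0.18353788 0.18884916] [-0.0424233  -0.07256731]
```

View pics/f.png

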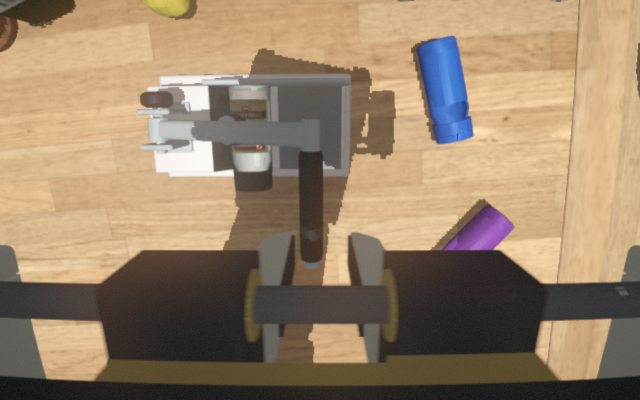

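The picture shows the arm over the jar at about 34°, with its bar at (312,200) between the fingers. The jar is still in the vee at (252,140). Next I press from above with the fingers closed.

Request:
{"api": "jog_arm", "payload": {
  "targets": [
    [0.05, 0.7, -1.5, 0, 0, 0],
    [0, 0, -2, 0, 0, 0],
    [0, 0, -1.3, 0, 0, 0],
    [0, 0, -0.6, 0, 0, 0],
    [0, 0, -0.3, 0, 0, 0],
    [0, 0, 0, 0, 0, 0]
  ]
}}

```text
clock: 28.15
tool_pos: [0.4981, -0.0771, 0.1903]
orientation: [180.0, -0.0, -4.2]
wrist_force: [-0.1, -0.3, 0.7]
width: 0.0005
grasp_force: 0.0
```

Request:
{"api": "jog_arm", "payload": {
  "targets": [
    [0, -0.2, -0.4, 0, 0, 0],
    [-0.04, -0.4, -0.6, 0, 0, 0],
    [-0.04, -0.4, -0.6, 0, 0, 0],
    [-0.04, -0.4, -0.8, 0, 0, 0],
    [-0.04, -0.4, -0.8, 0, 0, 0]
  ]
}}

```text
clock: 28.65
tool_pos: [0.4972, -0.0959, 0.1591]
orientation: [179.9, -0.1, -4.2]
wrist_force: [-1.2, -1.6, 7.5]
width: 0.0005
grasp_force: 3.5
```

Request:
{"api": "jog_arm", "payload": {
  "targets": [
    [0, -0.2, -0.7, 0, 0, 0],
    [0, -0.2, -0.7, 0, 0, 0],
    [0, -0.2, -0.7, 0, 0, 0],
    [0, -0.1, -0.6, 0, 0, 0],
    [0, -0.1, -0.6, 0, 0, 0],
    [0, -0.1, -0.5, 0, 0, 0],
    [0, 0, -0.4, 0, 0, 0],
    [0, 0, 0, 0, 0, 0]
  ]
}}

```text
clock: 29.45
tool_pos: [0.4971, -0.1049, 0.1167]
orientation: [179.9, -0.1, -4.2]
wrist_force: [1.3, -0.9, 0.4]
width: 0.0006
grasp_force: 0.4
```

Request:
{"api": "jog_arm", "payload": {
  "targets": [
    [0, 0, -0.1, 0, 0, 0],
    [0, 0, -0.1, 0, 0, 0],
    [0, 0, -0.1, 0, 0, 0],
    [0, 0, -0.1, 0, 0, 0]
  ]
}}

```text
clock: 29.85
tool_pos: [0.4972, -0.1049, 0.1131]
orientation: [179.9, -0.1, -4.2]
wrist_force: [-2.4, -6.6, 6.8]
width: 0.0001
grasp_force: 3.5
```

Request:
{"api": "jog_arm", "payload": {
  "targets": [
    [0, 0, -0.1, 0, 0, 0],
    [0, 0, -0.1, 0, 0, 0],
    [0, 0, -0.1, 0, 0, 0]
  ]
}}

```text
clock: 30.15
tool_pos: [0.4972, -0.1049, 0.1101]
orientation: [179.9, -0.1, -4.2]
wrist_force: [-1.4, -6.3, 7.1]
width: 0.0004
grasp_force: 3.3
```

Request:
{"api": "jog_arm", "payload": {
  "targets": [
    [0, 0, -0.1, 0, 0, 0],
    [0, 0, -0.1, 0, 0, 0],
    [0, 0, -0.1, 0, 0, 0]
  ]
}}

```text
clock: 30.45
tool_pos: [0.4972, -0.1049, 0.1071]
orientation: [179.9, -0.1, -4.2]
wrist_force: [-0.9, -4.9, 7.3]
width: 0.0004
grasp_force: 3.3
```

Request:
{"api": "jog_arm", "payload": {
  "targets": [
    [0, -0.05, -0.1, 0, 0, 0],
    [0, 0, -0.1, 0, 0, 0],
    [0, 0, -0.05, 0, 0, 0]
  ]
}}

```text
clock: 30.75
tool_pos: [0.4971, -0.1052, 0.1045]
orientation: [179.9, -0.1, -4.2]
wrist_force: [-0.9, -4.2, 7.0]
width: 0.0003
grasp_force: 3.1
```

Request:
{"api": "jog_arm", "payload": {
  "targets": [
    [0, 0, -0.1, 0, 0, 0],
    [0, 0, -0.05, 0, 0, 0],
    [0, 0, -0.05, 0, 0, 0]
  ]
}}

```text
clock: 31.05
tool_pos: [0.4972, -0.1054, 0.1025]
orientation: [179.9, -0.1, -4.2]
wrist_force: [-1.2, -4.7, 5.9]
width: 0.0005
grasp_force: 3.2
```

Request:
{"api": "jog_arm", "payload": {
  "targets": [
    [0, 0, -0.1, 0, 0, 0],
    [0, 0, -0.05, 0, 0, 0],
    [0, 0, -0.05, 0, 0, 0]
  ]
}}

```text
clock: 31.35
tool_pos: [0.4972, -0.1054, 0.1005]
orientation: [179.9, -0.1, -4.2]
wrist_force: [-1.0, -6.0, 6.0]
width: 0.0008
grasp_force: 3.2
```

Request:
{"api": "jog_arm", "payload": {
  "targets": [
    [0, -0.05, -0.1, 0, 0, 0],
    [0, 0, -0.05, 0, 0, 0],
    [0, 0, -0.05, 0, 0, 0]
  ]
}}

```text
clock: 31.65
tool_pos: [0.4971, -0.1056, 0.0985]
orientation: [179.9, -0.1, -4.2]
wrist_force: [0.8, -3.2, 6.3]
width: 0.0002
grasp_force: 3.0
```

Request:
{"api": "jog_arm", "payload": {
  "targets": [
    [0, 0, -0.1, 0, 0, 0],
    [0, 0, -0.05, 0, 0, 0],
    [0, 0, -0.05, 0, 0, 0]
  ]
}}

```text
clock: 31.95
tool_pos: [0.4972, -0.1057, 0.0965]
orientation: [179.9, -0.1, -4.2]
wrist_force: [0.3, -4.7, 6.5]
width: 0.0005
grasp_force: 3.1
```

Request:
{"api": "jog_arm", "payload": {
  "targets": [
    [0, 0, -0.1, 0, 0, 0],
    [0, 0, -0.05, 0, 0, 0],
    [0, 0, -0.05, 0, 0, 0]
  ]
}}

```text
clock: 32.25
tool_pos: [0.4972, -0.1058, 0.0947]
orientation: [179.9, -0.1, -4.2]
wrist_force: [-1.5, -4.9, 9.7]
width: 0.0001
grasp_force: 4.8
```

Request:
{"api": "jog_arm", "payload": {
  "targets": [
    [0, 0, 0, 0, 0, 0]
  ]
}}

```text
clock: 32.35
tool_pos: [0.4972, -0.1059, 0.0947]
orientation: [179.9, -0.1, -4.2]
wrist_force: [-1.7, -4.7, 8.0]
width: 0.0007
grasp_force: 4.1
```

Request:
{"api": "jog_arm", "payload": {
  "targets": [
    [0, 0, -0.03, 0, 0, 0],
    [0, 0, 0, 0, 0, 0]
  ]
}}

```text
clock: 32.55
tool_pos: [0.4972, -0.1059, 0.0945]
orientation: [179.9, -0.1, -4.2]
wrist_force: [-1.5, -4.9, 8.7]
width: 0.0004
grasp_force: 4.6
```

Request:
{"api": "jog_arm", "payload": {
  "targets": [
    [0, 0, -0.05, 0, 0, 0],
    [0, 0, 0, 0, 0, 0]
  ]
}}

```text
clock: 32.75
tool_pos: [0.4972, -0.1059, 0.094]
orientation: [179.9, -0.1, -4.2]
wrist_force: [-1.7, -5.7, 9.9]
width: 0.0008
grasp_force: 4.9
```

Request:
{"api": "jog_arm", "payload": {
  "targets": [
    [0, 0, -0.03, 0, 0, 0],
    [0, 0, 0, 0, 0, 0]
  ]
}}

```text
clock: 32.95
tool_pos: [0.4972, -0.1059, 0.0938]
orientation: [179.9, -0.1, -4.2]
wrist_force: [-3.0, -5.1, 9.6]
width: 0.0
grasp_force: 5.3
```

Request:
{"api": "jog_arm", "payload": {
  "targets": [
    [0, 0, -0.03, 0, 0, 0],
    [0, 0, 0, 0, 0, 0]
  ]
}}

```text
clock: 33.15
tool_pos: [0.4972, -0.1059, 0.0935]
orientation: [179.9, -0.1, -4.2]
wrist_force: [-2.6, -6.1, 10.9]
width: 0.0009
grasp_force: 5.6
```

Request:
{"api": "jog_arm", "payload": {
  "targets": [
    [0, 0, 0, 0, 0, 0]
  ]
}}

```text
clock: 33.25
tool_pos: [0.4972, -0.1059, 0.0935]
orientation: [179.9, -0.1, -4.2]
wrist_force: [-1.8, -6.1, 11.7]
width: 0.0005
grasp_force: 5.6
```

Pressed to about 11 N, so I let go straight up.

Request:
{"api": "jog_arm", "payload": {
  "targets": [
    [0, 0, 0.1, 0, 0, 0],
    [0, 0, 0.3, 0, 0, 0],
    [0, 0, 1, 0, 0, 0],
    [0, 0, 2, 0, 0, 0],
    [0, 0, 2, 0, 0, 0],
    [0, 0, 2, 0, 0, 0],
    [0, 0, 2, 0, 0, 0],
    [0, 0, 2, 0, 0, 0],
    [0, 0, 1, 0, 0, 0],
    [0, 0, 0, 0, 0, 0],
    [0, 0, 0, 0, 0, 0]
  ]
}}

```text
clock: 34.35
tool_pos: [0.4961, -0.1049, 0.2157]
orientation: [-180.0, 0.0, -4.2]
wrist_force: [-0.7, 0.9, -0.7]
width: 0.0007
grasp_force: 0.0
```

Run:
```python
from h import *
p=np.array([.5538,-.0147,-.0747])
im,P=cloud('wrist');save('g.png',im)
l=(P[...,:2]-p[:2])@np.array([[np.cos(p[2]),-np.sin(p[2])],[np.sin(p[2]),np.cos(p[2])]])
m=(abs(l[...,1])<.012)&(l[...,0]>-.1)&(l[...,0]<.0385)&(P[...,2]>.055)&(P[...,2]<.064);print(l[m].min(0),l[m].max(0),np.median(l[m],0),np.percentile(P[m,2],95))
m=(l[...,0]>-.085)&(l[...,0]<-.02)&(l[...,1]>-.11)&(l[...,1]<-.07)&(P[...,2]>.07);print('bar top',np.percentile(P[m,2],95))
```

```text
[-0.06443529 -0.01199593] [0.03832254 0.01199601] [-0.02124455 -0.00143277] 0.06063542392707662
bar top 0.33441655687888766
```

View pics/g.png

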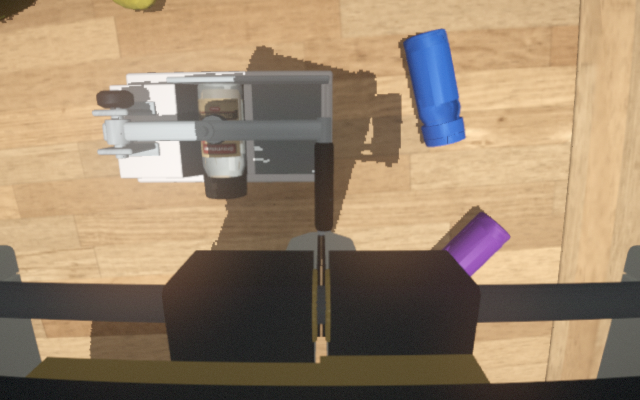

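The arm is level over the jar at (222,130). The jar is in the vee against the stop with its cap at (225,185) to the front, and the gripper is clear, so I hand in.

```bash
python3 -c "
from station import env
print(env.job_done())"
```

```text
the job is handed in; nothing more can be done
None
```

The jar is in the vee with its cap to the front and its base against the end stop. The clamp arm is pressed down on it with about 11 N at the handle, which I estimate puts about 10 N on the jar. The bystanders were not touched, and the job was handed in after about 34 s of the 72 s allowed; no verdict came back.

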